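# Hang the electrode in its stand

## Robot

A 7-joint arm with a two-finger parallel gripper is mounted at the origin on a cart in front of the work surface, level with it; the furniture and walls round the work are solid. World frame = base frame: x ahead of the robot, y to its left, z up, the work surface at z = 0. Lengths are in m, angles in rad, forces in N, time in s.
With the tool pointing down it reaches from about 0.4 to 0.85 m from the base axis. Payload 10.4 kg.
Tool frame: the origin (TCP) lies midway between the tips of the shut fingers; the grasp point (between the pads) lies 19 mm behind it (manip.tcp_to_grasp is the distance from the TCP to the grasp point, in m); x points along the fingers, y is the direction in which the jaws open and shut, and the axes are right-handed (so a half turn about x gives the same grasp; the last joint's range is limited). The gripper opens to 85 mm and grips with 20 to 120 N. Pads are 22 mm wide; open, the fingers measure 114 mm over their backs; the gripper's body (76 mm by 85 mm) begins 54 mm behind the grasp point. The pads swing forward as they close: fully open they stand 13 mm farther back than shut.
Start: joints at [-1.348, 0.332, -0.065, 1.46, 0.022, 1.35, -0.088], TCP at [0.152, 0.606, 0.231] pointing down, gripper open.
Joint ranges: [-2.6, 2.6], [-0.5, 2.12], [-1.47, 1.34], [0.16, 2.42], [-1.27, 4.41], [0.06, 2.06], [-2.6, 2.6]. Speed limits (rad/s): [2.22, 2.22, 2.79, 2.79, 3.14, 3.14, 3.14].

## Interface

Orientations are given as a unit quaternion [x, y, z, w].
In Python, from workcell import monitor, viewer, manip gives the robot as it stands. The module is installed in compiled form; this text tells all that it offers.
- The arm moves only by the tool send_rows, never from a script. Its arguments are lists of equal length, an entry for each row: "grip": the closure in counts, from 0 (fully open) to 255 (shut); "offset": the shift along the tool's x, y, z in mm, a list of three; "twist": the turn about the tool's x in degrees. In form: {"grip": [grip, ...], "offset": [[tx, ty, tz], ...], "twist": [twist, ...]}. A call has exactly 5 rows; each row is the pose to reach, as a shift and turn from the pose commanded when the call began, along the tool's axes at that moment; what a row does not reach only later rows make up. A row lasts 1/12 s, in which the tool goes at most 41.7 mm and 7.16 degrees, less where a joint would pass 70% of its speed; a pose out of reach is approached as far as the arm can. A call with a gripper value outside its range is refused whole. The fingers move at their own pace and stop on an object; "newtons" is the grip in N (left out, the last holds). Time passes only in rows, so rows that repeat a pose let the fingers close, or fill a call up. It gives the time, the measured TCP pose, the force and the opening at its end, in the units of the state.
- monitor.get_obs(): the state, without advancing time (a new reading comes with each control period).
- viewer.camera(name): name is "side" or "top"; returns (picture, depth): 420x560x3 uint8, blue, green, red; 420x560 float32, m along the optical axis (not along the pixel's ray), 0 where there is no reading.
- viewer.camera_model(name): a dict with "camera_matrix" (3x3 intrinsics, pixels), "distortion" ([k1, k2, p1, p2, k3] as OpenCV has them; the pictures are not rectified), "R" (3x3) and "t" (3): a world point X has camera coordinates R X + t. Camera axes: x right, y down, z forward; pixel columns grow to the right and rows downward; lengths in m; the calibration is good to about 2 mm. A picture is of the moment at which its call begins. camera_model takes no time and is no camera call.
- manip.hand_in(): hands the job in, once; it reports no verdict.
Trained networks look in the newest picture that a camera, given by its name, has taken for a name from the list of things; names that differ only in an ending like _2 or _b are one class to them, and where a whole thing is asked for, a point or a joint stands for the part that bears it (a point fixed in the world has none). Each returns a list of dicts, best first, with "score" (0 to 1); they miss things now and then, are a little off and sometimes report something else, mostly with a low value. They report only what shows in the picture. A call takes as long as a camera call.
- viewer.recognise(target, camera): "box" ([left, top, width, height] in pixels, round what is visible of it).
- viewer.regions_of(target, camera): "region" (420x560 bool, what is visible of it) and "box" ([left, top, width, height] in pixels, round what is visible of it).
- viewer.spot_point(target, camera): "position" ([column, row] in pixels: a listed point, or the origin of a listed thing).
The state is a dict: "clock": time; "joint_pos": joint angles; "joint_velocities": joint speeds; "tau": joint torques, N m; "position": TCP position; "ee_rot": TCP orientation; "ft_force": force on the tool from outside, world axes, zero at the start; "torque": the same for the moment, N m; "grip_width": opening from 0.0 (shut) to 1.0 (fully open).
Only numpy, scipy, OpenCV 4.12 (cv2) and the standard library are available. Lean on these libraries where they do the work, as an engineer would, in place of code of your own. Each camera call takes 0.05 s, during which the arm holds its last target.

## Task

Take the pH electrode out of its white storage rest and hang it in the grey stand: lower it gently, glass end first, through the large blue eyelet at the end of the stand's arm until its black collar lies flat on the eyelet, then let go. Keep hold of it on the way down, do not drop it in or push hard, and leave the two sample jars and the amber bottle where they stand.

Things in the scene. Friction and masses are not known exactly. Their poses are not given: they have to be found in the camera images.
- electrode_head (a point): Centre of the electrode's red cylindrical head, where it is gripped. The head is 18 mm across, 46 mm tall and upright; this point lies 24 mm above the top of the black collar, 23 mm below the head's top, 30 mm above the collar's underside, 115 mm above the glass tip. A brass connector 12 mm across stands 10 mm above the head. z points from the tip to the head.
- electrode: The loose pH electrode, 60 g or so: origin at the lower end of its rounded glass tip; z runs along its axis up to the head. Amber glass stem 12 mm across and 85 mm long from the tip to the collar's underside; tip rounded to an 11 mm ball; black collar 24 mm across and 6 mm thick; then the red head; 147 mm overall. It starts upright in the rest, collar on the rim, with no cable.
- electrode_collar (a point): Point on the electrode's axis at the underside of the black collar, 85 mm above the tip.
- eyelet (a point): Centre of the large blue eyelet at the level of its flat top face, 145 mm above the worktop. Its hole is upright, 17 mm across, 10 mm deep and open below; the ring is 34 mm across outside. z points up; x points along the arm towards the post. (The small grey eyelet, hole 9 mm, is 61 mm along +x from here and too small for the stem.)
- stand: The fixed electrode stand: origin on the worktop below the axis of the upright post. Post 12 mm across, 163 mm high, with a black clamp 30 mm wide at the top and a thumb screw 34 mm out on its -y side. The grey arm runs horizontally from the post along the stand's -x for 115 mm to the centre of the blue eyelet. Base plate 150 by 110 mm and 16 mm high, from 30 mm behind the post (+x) to 120 mm in front of it.
- rest: The fixed white storage rest: a round foot 70 mm across and an upright tube 27 mm across outside with a 17 mm bore, rim 100 mm above the worktop. Origin on the worktop on the tube's axis. The electrode stands in it with its collar on the rim, and comes out straight up.
- jar_red: Red-lidded sample jar, a bystander, 48 mm across and 72 mm tall; origin at the centre of its underside.
- jar_blue: Blue-lidded sample jar, a bystander, 48 mm across and 72 mm tall; origin at the centre of its underside.
- amber_bottle: Amber bottle with a black cap, a bystander, 58 mm across and 121 mm tall; origin at the centre of its underside.

How it is judged:
By the outcome, as a careful person would: the job done as asked, in the order asked, and still so for the second after the job is handed in, with the robot touching nothing.
It also fails if it takes over 48 s, if anything falls off the work surface, if the arm or the gripper's body presses on something with over 40 N, if the wrist force passes 120 N, or if a joint passes its speed limit or range.

## Working session

There is one attempt and no reset: what is moved stays moved. The work goes in short steps, Python scripts to look and compute and a tool call to move; the robot and the scene stay as the last step left them, time stands still between calls to the robot, and variables do not carry over. Pictures are saved under pics/ and viewed, and the job is handed in when it is done.

Besides the shell and the picture viewer there is one more tool, called as name(argument=value, ...) on one line, values as JSON. send_rows: Moves the arm, as the interface text tells. Its arguments: {"type":"object","properties":{"grip":{"type":"array","items":{"type":"number"}},"offset":{"type":"array","items":{"type":"array","items":{"type":"number"}}},"twist":{"type":"array","items":{"type":"number"}},"newtons":{"type":"number"}},"required":["grip","offset","twist"]}

```bash
mkdir -p pics
python3 - <<'E'
from workcell import monitor, viewer, manip
import cv2
print(monitor.get_obs(), manip.tcp_to_grasp)
for n in("side","top"):
    p,d=viewer.camera(n); cv2.imwrite(f"pics/{n}0.png",p)
    m=viewer.camera_model(n); print(n,m)
    for t in("electrode_head","electrode_collar","eyelet","rest","stand","electrode"):
        print(t,[(r['position'],r['score']) for r in viewer.spot_point(t,n)][:3])
E
```

```text
{'clock': 0.0, 'joint_pos': array([-1.3476046 ,  0.33290909, -0.06468792,  1.46092625,  0.0215638 ,
        1.34988729, -0.08845895]), 'joint_velocities': array([-6.51825615e-04,  1.36019641e-03,  1.33313191e-03, -3.65965489e-04,
       -3.05497400e-05, -3.15944241e-04,  2.06926409e-04]), 'tau': array([ 1.32624005e-03, -6.25430346e+01,  5.00183192e-02, -3.91608310e+01,
        1.63437019e-02,  9.84811020e-03, -1.94295899e-05]), 'position': array([0.15198836, 0.60585996, 0.23049984]), 'ee_rot': array([ 0.08616169,  0.70182579, -0.08717238,  0.70172481]), 'ft_force': array([ 0.11746946, -0.94638413, -0.28823389]), 'torque': array([-0.05125662, -0.02677043,  0.02487997]), 'grip_width': 1.0022515247274792} 0.0187
side {'camera_matrix': array([[534.24860318,   0.        , 285.96404286],
       [  0.        , 534.24860318, 216.27347166],
       [  0.        ,   0.        ,   1.        ]]), 'distortion': array([0.00387167, 0.        , 0.        , 0.        , 0.        ]), 'R': array([[ 0.98819681, -0.15147762,  0.0228386 ],
       [-0.06549105, -0.5525245 , -0.83091973],
       [ 0.13848463
[... 338 characters left out ...]
: array([[487.62424765,   0.        , 289.5615444 ],
       [  0.        , 487.62424765, 202.92154425],
       [  0.        ,   0.        ,   1.        ]]), 'distortion': array([-0.0314532,  0.       ,  0.       ,  0.       ,  0.       ]), 'R': array([[ 0.00483039, -0.99996927, -0.00617418],
       [-0.99528189, -0.00420924, -0.09693425],
       [ 0.09690528,  0.00661328, -0.99527164]]), 't': array([-0.11421997,  0.51233461,  1.60021989])}
electrode_head [([240.4, 218.8], 0.7), ([233.1, 218.1], 0.55)]
electrode_collar [([238.2, 215.1], 0.58)]
eyelet [([393.8, 200.2], 0.66)]
rest [([239.2, 221.3], 0.51), ([237.7, 216.7], 0.31)]
stand [([373.4, 175.3], 0.84)]
electrode [([238.1, 219.3], 0.49)]
```

View pics/side0.png

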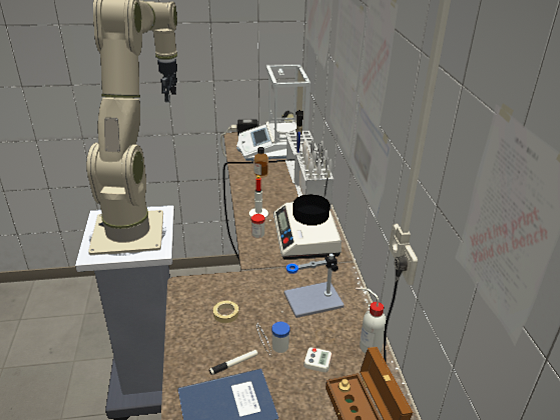

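View pics/top0.png

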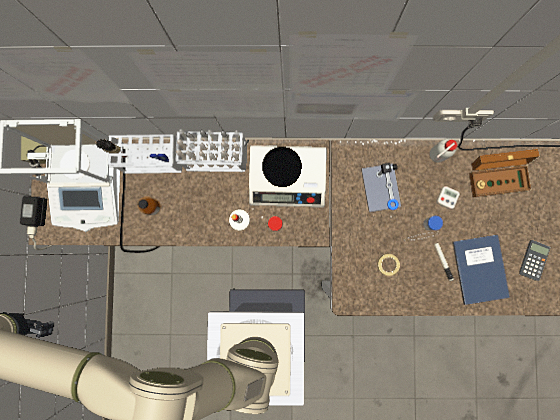

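```bash
cat > h.py <<'E'
from workcell import monitor, viewer, manip
import cv2, numpy as np
def ray(n,uv):
    m=viewer.camera_model(n)
    p=cv2.undistortPoints(np.array([[uv]],float),m['camera_matrix'],m['distortion'])[0,0]
    R=np.array(m['R']);t=np.array(m['t'])
    return -R.T@t, R.T@np.array([p[0],p[1],1])
def atz(n,uv,z):
    o,d=ray(n,uv); return o+d*(z-o[2])/d[2]
def tri(a,b):
    o1,d1=ray("side",a);o2,d2=ray("top",b)
    s=np.linalg.lstsq(np.c_[d1,-d2],o2-o1,rcond=None)[0]
    p,q=o1+d1*s[0],o2+d2*s[1]; return (p+q)/2,np.linalg.norm(p-q)
def proj(n,X):
    m=viewer.camera_model(n)
    return cv2.projectPoints(np.array([X],float).reshape(-1,3),cv2.Rodrigues(np.array(m['R']))[0],np.array(m['t']),m['camera_matrix'],m['distortion'])[0].reshape(-1,2)
def crop(n,img,c,w,h,k,out):
    x,y=int(c[0]-w/2),int(c[1]-h/2); 
    cv2.imwrite(out,cv2.resize(img[y:y+h,x:x+w],None,fx=k,fy=k,interpolation=cv2.INTER_NEAREST)); print(out,'origin',x,y,'scale',k)
E
python3 - <<'E'
from h import *
s=cv2.imread('pics/side0.png');t=cv2.imread('pics/top0.png')
a=np.vstack
def c(img,x,y,w,h,k): return cv2.resize(img[y:y+h,x:x+w],None,fx=k,fy=k,interpolation=cv2.INTER_NEAREST)
cv2.imwrite('pics/z1.png',np.hstack([c(s,235,165,50,75,8),c(t,213,190,50,75,8)]))
cv2.imwrite('pics/z2.png',np.hstack([c(s,280,245,66,70,6),c(t,355,155,66,70,6)]))
print(tri((260.8,180.3),(240.4,218.8)),tri((259.7,192.8),(238.2,215.1)),tri((259,214.8),(239.2,221.3)))
print(tri((291.8,264),(393.8,200.2)),tri((323.2,299.6),(373.4,175.3)))
for z in(.1,.13): print(z,atz('top',(238,218),z),atz('side',(260,185),z))
print(atz('top',(393.8,203),.145),atz('side',(292,267),.145))
for j in ('jar_red','jar_blue','amber_bottle'):
  a=viewer.spot_point(j,'side');b=viewer.spot_point(j,'top')
  print(j,[(atz('side',r['position'],0).round(3),r['score']) for r in a],[(atz('top',r['position'],0).round(3),r['score']) for r in b])
E
```

```text
(array([0.4581828 , 0.03674175, 0.1547969 ]), np.float64(0.014860535221992039)) (array([0.46471202, 0.05088804, 0.09594817]), np.float64(0.00315227528268474)) (array([ 0.45660985,  0.05781698, -0.00215696]), np.float64(0.008527266466581071))
(array([ 0.50402429, -0.43139164,  0.15600909]), np.float64(0.01147797913148479)) (array([ 0.60900723, -0.39878069, -0.01775947]), np.float64(0.009118999870781274))
0.1 [0.45678009 0.05083286 0.1       ] [0.46949922 0.09795842 0.1       ]
0.13 [0.45480721 0.047457   0.13      ] [0.46393501 0.04725053 0.13      ]
[ 0.50223435 -0.43418207  0.145     ] [ 0.4991359  -0.43135929  0.145     ]
jar_red [(array([ 0.447, -0.066,  0.   ]), 0.57)] [(array([ 0.441, -0.072,  0.   ]), 0.49)]
jar_blue [(array([ 0.441, -0.58 ,  0.   ]), 0.67)] [(array([ 0.459, -0.575,  0.   ]), 0.71), (array([0.457, 0.077, 0.   ]), 0.34)]
amber_bottle [(array([0.508, 0.366, 0.   ]), 0.86)] []
```

View pics/z1.png

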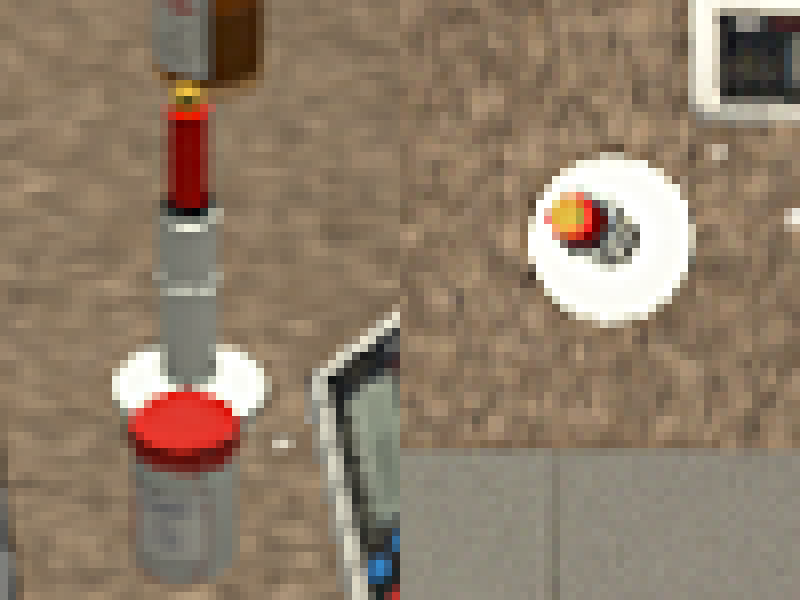

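View pics/z2.png

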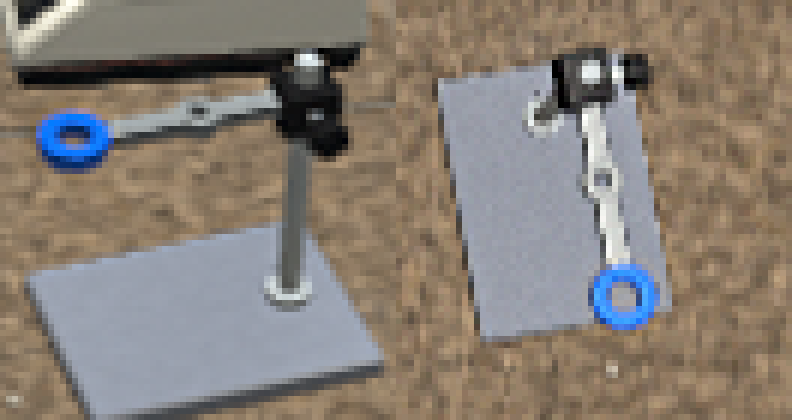

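Run:
```python
from h import *
s=cv2.imread('pics/side0.png').astype(int);t=cv2.imread('pics/top0.png').astype(int)
def cen(img,w,mask):
    x,y,W,H=w; m=mask(img[y:y+H,x:x+W]).astype(np.uint8); 
    r,c=np.nonzero(m); return (c.mean()+x,r.mean()+y,len(r),(c.min()+x,c.max()+x,r.min()+y,r.max()+y))
gold=lambda a:(a[...,2]>170)&(a[...,1]>100)&(a[...,0]<110)
red=lambda a:(a[...,2]>90)&(a[...,1]<70)&(a[...,0]<70)
blue=lambda a:(a[...,0]>120)&(a[...,2]<80)
for n,i,w in(('side',s,(250,165,20,35)),('top',t,(225,208,20,18))):
    print(n,'gold',cen(i,w,gold),'red',cen(i,w,red),'both',cen(i,w,lambda a:gold(a)|red(a)))
g=cen(t,(225,208,20,18),gold);print('gold xy',atz('top',g[:2],.163))
print('redgold top .153',atz('top',cen(t,(225,208,20,18),lambda a:gold(a)|red(a))[:2],.148))
bs=cen(s,(280,255,24,24),blue);bt=cen(t,(380,195,22,20),blue)
print('blue',bs,bt,tri(bs[:2],bt[:2]),atz('side',bs[:2],.142),atz('top',bt[:2],.143))
# holes
from scipy import ndimage
for n,i,w,z in(('side',s,(280,255,24,24),.142),('top',t,(380,195,22,20),.143)):
    x,y,W,H=w;m=blue(i[y:y+H,x:x+W]);hole=ndimage.binary_fill_holes(m)&~m
    f=ndimage.binary_fill_holes(m);r,c=np.nonzero(f);print(n,'filled',c.mean()+x,r.mean()+y,atz(n,(c.mean()+x,r.mean()+y),z))
    r,c=np.nonzero(hole);print(n,'hole',c.mean()+x,r.mean()+y,len(r),atz(n,(c.mean()+x,r.mean()+y),.143))
for X in ([.457,.05,.163],[.457,.05,.1]): print(proj('side',X),proj('top',X))
```

```text
side gold (np.float64(258.75), np.float64(176.5), 4, (np.int64(257), np.int64(261), np.int64(176), np.int64(178))) red (np.float64(258.5238095238095), np.float64(183.38095238095238), 63, (np.int64(256), np.int64(267), np.int64(165), np.int64(190))) both (np.float64(258.53731343283584), np.float64(182.97014925373134), 67, (np.int64(256), np.int64(267), np.int64(165), np.int64(190)))
top gold (np.float64(233.64705882352942), np.float64(216.58823529411765), 17, (np.int64(232), np.int64(235), np.int64(214), np.int64(219))) red (np.float64(236.375), np.float64(217.625), 8, (np.int64(235), np.int64(237), np.int64(215), np.int64(219))) both (np.float64(234.52), np.float64(216.92), 25, (np.int64(232), np.int64(237), np.int64(214), np.int64(219)))
gold xy [0.45687733 0.05706722 0.163     ]
redgold top .153 [0.4568978  0.05618802 0.148     ]
blue (np.float64(291.7142857142857), np.float64(267.3968253968254), 63, (np.int64(286), np.int64(298), np.int64(264), np.int64(271))) (np.float64(392.19354838709677), np.float64(204.2258064516129), 62, (np.int64(387), np.int64(397), np.int64(200), np.int64(209))) (array([ 0.49867787, -0.42971411,  0.14230174]), np.float64(8.448165253147715e-06)) [ 0.49875002 -0.42935046  0.142     ] [ 0.49860692 -0.42957062  0.143     ]
side filled 291.7435897435897 267.4102564102564 [ 0.49882122 -0.42941827  0.142     ]
side hole 291.8666666666667 267.46666666666664 15 [ 0.49889491 -0.43090719  0.143     ]
top filled 392.29545454545456 204.26136363636363 [ 0.49849797 -0.42988401  0.143     ]
top hole 392.53846153846155 204.34615384615384 26 [ 0.49823817 -0.43063129  0.143     ]
[[257.88379997 176.5057207 ]] [[235.96742191 216.55866043]]
[[257.99782796 192.04468229]] [[238.26336643 217.93197115]]
```

```bash
cat >> h.py <<'E'
from scipy.spatial.transform import Rotation as Ro
def go(X,steps=None):
    o=monitor.get_obs(); R=Ro.from_quat(o['ee_rot']).as_matrix()
    print('t',o['clock'],'tcp',o['position'].round(4),'F',o['ft_force'].round(2),'w',o['grip_width'],'toolyaxis',R[:,1].round(3),'xaxis',R[:,0].round(4))
    print('offset mm',(R.T@(np.array(X)-o['position'])*1000).round(1))
E
python3 - <<'E'
from h import *
go([.457,.0565,.25]); print(atz('top',(238.9,219.25),.006))
s=viewer.camera_model('side'); 
for X in ([.457,.0565,.163],[.457,.0565,.1],[.4985,-.43,.145]): print(proj('side',X),proj('top',X))
E
```

```text
t 1.0 tcp [0.1521 0.6062 0.2313] F [-0.18  0.2   0.26] w 0.9972639681892843 toolyaxis [0.243 0.97  0.   ] xaxis [-0.  0. -1.]
offset mm [ -18.7 -459.   429.5]
[0.45876529 0.05831742 0.006     ]
[[257.6813592  175.58789502]] [[233.83386277 216.54884947]]
[[257.79882216 191.10017228]] [[236.21611855 217.92249823]]
[[291.69398252 266.70809954]] [[392.46484261 204.19975947]]
```

send_rows(grip=[0, 0, 0, 0, 0], offset=[[-1, -23, 22], [-2, -46, 44], [-3, -69, 66], [-4, -92, 88], [-5, -115, 110]], twist=[0, 0, 0, 0, 0])

```text
clock: 1.42
position: [0.2314, 0.4666, 0.2364]
ee_rot: [0.087, 0.702, -0.087, 0.702]
ft_force: [0.4, -0.6, 0.8]
grip_width: 0.995
```

send_rows(grip=[0, 0, 0, 0, 0], offset=[[-1, -23, 22], [-2, -46, 44], [-3, -69, 66], [-4, -92, 88], [-5, -115, 110]], twist=[0, 0, 0, 0, 0])

```text
clock: 1.83
position: [0.31, 0.3282, 0.2416]
ee_rot: [0.087, 0.702, -0.086, 0.702]
ft_force: [0.3, -0.7, -0.2]
grip_width: 1.0
```

send_rows(grip=[0, 0, 0, 0, 0], offset=[[-1, -23, 21], [-2, -46, 42], [-3, -69, 63], [-4, -92, 84], [-5, -115, 105]], twist=[0, 0, 0, 0, 0])

```text
clock: 2.25
position: [0.3839, 0.1911, 0.2466]
ee_rot: [0.087, 0.702, -0.086, 0.702]
ft_force: [-0.1, 0.5, 0.6]
grip_width: 1.001
```

send_rows(grip=[0, 0, 0, 0, 0], offset=[[-1, -23, 21], [-2, -46, 42], [-3, -69, 63], [-4, -92, 84], [-4, -114, 104]], twist=[0, 0, 0, 0, 0])

```text
clock: 2.67
position: [0.4571, 0.055, 0.2508]
ee_rot: [0.087, 0.701, -0.087, 0.702]
ft_force: [0.0, -0.4, -0.3]
grip_width: 0.999
```

Run:
```python
from h import *
go([.4575,.0570,.115]); 
for n in("side","top"):
    p,d=viewer.camera(n); cv2.imwrite(f"pics/{n}1.png",p)
s=cv2.imread('pics/side1.png');t=cv2.imread('pics/top1.png')
def c(img,x,y,w,h,k): return cv2.resize(img[y:y+h,x:x+w],None,fx=k,fy=k,interpolation=cv2.INTER_NEAREST)
cv2.imwrite('pics/z3.png',np.hstack([c(s,210,120,100,100,4),c(t,190,170,100,100,4)]))
```

```text
t 2.6667 tcp [0.4571 0.055  0.2508] F [ 0.01 -0.44 -0.34] w 0.9992176793449208 toolyaxis [0.244 0.97  0.001] xaxis [ 1.e-03  7.e-04 -1.e+00]
offset mm [135.8   1.9  -0.3]
```

View pics/z3.png

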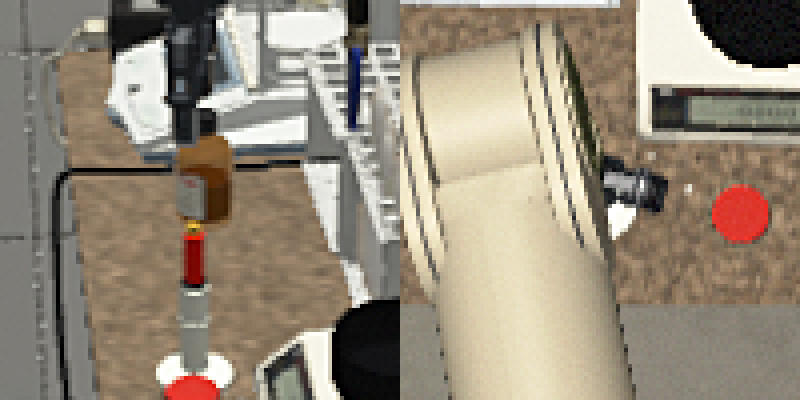

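send_rows(grip=[0, 0, 0, 0, 0], offset=[[15, 2, 0], [30, 2, 0], [45, 2, 0], [60, 2, 0], [75, 2, 0]], twist=[0, 0, 0, 0, 0])

```text
clock: 3.18
position: [0.4568, 0.059, 0.1747]
ee_rot: [0.087, 0.702, -0.086, 0.702]
ft_force: [0.1, 0.6, -0.2]
grip_width: 0.998
```

send_rows(grip=[0, 0, 0, 0, 0], offset=[[12, 0, 0], [24, 0, 0], [36, 0, 0], [48, 0, 0], [60, 0, 0]], twist=[0, 0, 0, 0, 0])

```text
clock: 3.6
position: [0.4569, 0.0591, 0.1149]
ee_rot: [0.087, 0.702, -0.086, 0.702]
ft_force: [-0.0, 0.0, -0.2]
grip_width: 0.999
```

Run:
```python
from h import *
go([.4575,.0570,.115]); 
p,d=viewer.camera('side'); cv2.imwrite(f"pics/side2.png",p)
crop('side',p,(260,180),80,80,7,'pics/z4.png')
```

```text
t 3.6 tcp [0.4569 0.0591 0.1149] F [-0.03  0.   -0.2 ] w 0.9993846205538042 toolyaxis [0.243 0.97  0.001] xaxis [ 3.e-04  5.e-04 -1.e+00]
offset mm [-0.1 -1.9  1.1]
pics/z4.png origin 220 140 scale 7
```

View pics/z4.png

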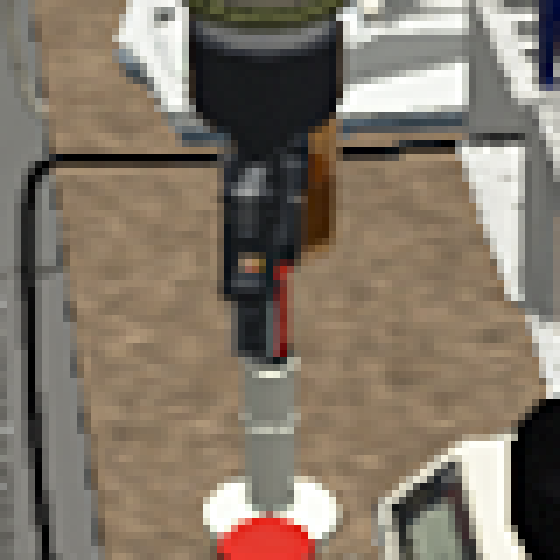

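send_rows(grip=[60, 120, 150, 180, 200], offset=[[0, -2, 1], [0, -2, 1], [0, -2, 1], [0, -2, 1], [0, -2, 1]], twist=[0, 0, 0, 0, 0], newtons=30)

```text
clock: 4.07
position: [0.4578, 0.0566, 0.1158]
ee_rot: [0.087, 0.701, -0.086, 0.702]
ft_force: [-0.6, 0.4, 0.5]
grip_width: 0.3
```

send_rows(grip=[220, 235, 255, 255, 255], offset=[[0, 0, 0], [0, 0, 0], [0, 0, 0], [0, 0, 0], [0, 0, 0]], twist=[0, 0, 0, 0, 0])

```text
clock: 4.48
position: [0.4578, 0.0565, 0.1157]
ee_rot: [0.087, 0.702, -0.087, 0.702]
ft_force: [-0.8, 0.1, 6.0]
grip_width: 0.2
```

send_rows(grip=[255, 255, 255, 255, 255], offset=[[0, 0, 0], [0, 0, 0], [0, 0, 0], [0, 0, 0], [0, 0, 0]], twist=[0, 0, 0, 0, 0])

```text
clock: 4.9
position: [0.4578, 0.0566, 0.1157]
ee_rot: [0.087, 0.702, -0.086, 0.702]
ft_force: [0.4, -0.3, 5.6]
grip_width: 0.202
```

send_rows(grip=[255, 255, 255, 255, 255], offset=[[-2, 0, 0], [-5, 0, 0], [-12, 0, 0], [-20, 0, 0], [-30, 0, 0]], twist=[0, 0, 0, 0, 0])

```text
clock: 5.32
position: [0.4573, 0.0563, 0.146]
ee_rot: [0.087, 0.702, -0.087, 0.702]
ft_force: [0.4, -0.1, -0.6]
grip_width: 0.202
```

send_rows(grip=[255, 255, 255, 255, 255], offset=[[-15, 0, 0], [-30, 0, 0], [-45, 0, 0], [-60, 0, 0], [-75, 0, 0]], twist=[0, 0, 0, 0, 0])

```text
clock: 5.73
position: [0.4575, 0.0563, 0.222]
ee_rot: [0.087, 0.701, -0.087, 0.702]
ft_force: [-0.4, 0.3, -0.5]
grip_width: 0.196
```

send_rows(grip=[255, 255, 255, 255, 255], offset=[[-22, 0, 0], [-44, 0, 0], [-66, 0, 0], [-88, 0, 0], [-105, 0, 0]], twist=[0, 0, 0, 0, 0])

```text
clock: 6.15
position: [0.4575, 0.0562, 0.3281]
ee_rot: [0.087, 0.701, -0.086, 0.702]
ft_force: [0.7, 0.4, -1.4]
grip_width: 0.203
```

Run:
```python
from h import *
go([.4985,-.43,.33]); 
p,d=viewer.camera('side'); cv2.imwrite(f"pics/side3.png",p)
p2,d=viewer.camera('top'); cv2.imwrite(f"pics/top3.png",p2)
crop('side',p,(255,130),80,80,7,'pics/z5.png')
```

```text
t 6.15 tcp [0.4575 0.0562 0.3281] F [ 0.68  0.42 -1.42] w 0.202673791852598 toolyaxis [0.244 0.97  0.002] xaxis [ 0.0021  0.0011 -1.    ]
offset mm [  -2.4 -461.5  158.2]
pics/z5.png origin 215 90 scale 7
```

View pics/z5.png

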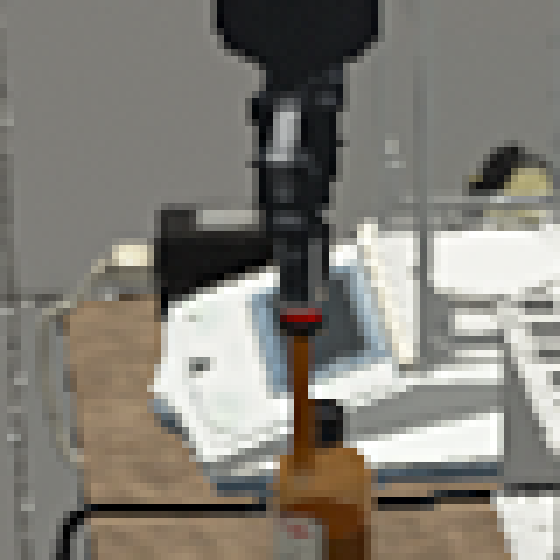

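View pics/top3.png

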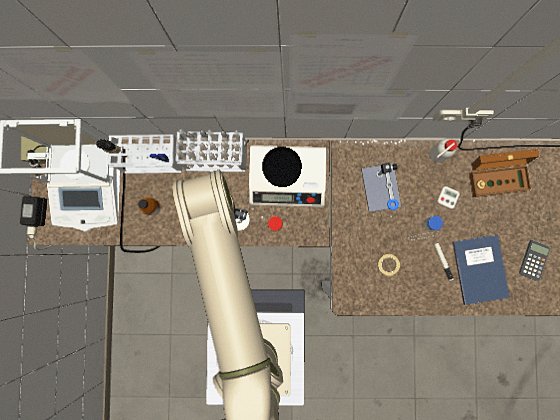

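send_rows(grip=[255, 255, 255, 255, 255], offset=[[0, -15, 5], [0, -38, 13], [0, -63, 22], [0, -90, 31], [0, -117, 40]], twist=[0, 0, 0, 0, 0])

```text
clock: 6.67
position: [0.4673, -0.0681, 0.3251]
ee_rot: [0.087, 0.702, -0.086, 0.702]
ft_force: [1.1, -0.4, -0.2]
grip_width: 0.205
```

send_rows(grip=[255, 255, 255, 255, 255], offset=[[0, -27, 9], [0, -54, 18], [0, -81, 27], [0, -108, 37], [0, -135, 46]], twist=[0, 0, 0, 0, 0])

```text
clock: 7.08
position: [0.4792, -0.2103, 0.3253]
ee_rot: [0.087, 0.702, -0.086, 0.702]
ft_force: [0.3, -0.2, -0.6]
grip_width: 0.199
```

send_rows(grip=[255, 255, 255, 255, 255], offset=[[0, -27, 9], [0, -54, 18], [0, -81, 27], [0, -105, 37], [0, -127, 44]], twist=[0, 0, 0, 0, 0])

```text
clock: 7.5
position: [0.4912, -0.3442, 0.3247]
ee_rot: [0.087, 0.702, -0.087, 0.701]
ft_force: [-0.7, 0.3, -0.2]
grip_width: 0.201
```

Run:
```python
from h import *
go([.4985,-.43,.33]); print(monitor.get_obs()['joint_pos'])
```

```text
t 7.5 tcp [ 0.4912 -0.3442  0.3247] F [-0.71  0.26 -0.17] w 0.20067901837988153 toolyaxis [ 0.243  0.97  -0.   ] xaxis [-9.e-04  2.e-04 -1.e+00]
offset mm [ -5.3 -81.4  28. ]
[-0.19156951  0.33512092  0.95785263  1.41613427 -0.27217356  1.53009393
  2.07557714]
```

send_rows(grip=[255, 255, 255, 255, 255], offset=[[0, -17, 6], [0, -34, 12], [0, -50, 17], [0, -66, 23], [0, -81, 28]], twist=[0, 0, 0, 0, 0])

```text
clock: 7.92
position: [0.4985, -0.429, 0.3247]
ee_rot: [0.087, 0.702, -0.087, 0.701]
ft_force: [0.2, 0.8, -0.2]
grip_width: 0.204
```

send_rows(grip=[255, 255, 255, 255, 255], offset=[[8, 0, 0], [16, 0, 0], [24, 0, 0], [30, 0, 0], [30, 0, 0]], twist=[0, 0, 0, 0, 0])

```text
clock: 8.33
position: [0.4989, -0.4266, 0.2935]
ee_rot: [0.087, 0.702, -0.086, 0.701]
ft_force: [-0.1, 0.7, -0.7]
grip_width: 0.202
```

```bash
cat > look.py <<'E'
from h import *
import sys
k=sys.argv[1]
go([.4985,-.43,.27]); print(monitor.get_obs()['joint_pos'].round(2))
p,d=viewer.camera('side'); cv2.imwrite(f"pics/side{k}.png",p)
p2,d=viewer.camera('top'); cv2.imwrite(f"pics/top{k}.png",p2)
def c(img,x,y,w,h,k): return cv2.resize(img[y:y+h,x:x+w],None,fx=k,fy=k,interpolation=cv2.INTER_CUBIC)
cv2.imwrite(f'pics/zz{k}.png',np.hstack([c(p,265,205,55,90,7),c(p2,365,160,55,90,7)]))
E
python3 look.py 4
```

```text
t 8.3333 tcp [ 0.4989 -0.4266  0.2935] F [-0.06  0.74 -0.69] w 0.2019060743902053 toolyaxis [0.242 0.97  0.002] xaxis [-0.0014  0.0021 -1.    ]
offset mm [23.5 -3.4  0.4]
[ 0.03  0.5   0.92  1.3  -0.39  1.52  2.23]
```

View pics/zz4.png

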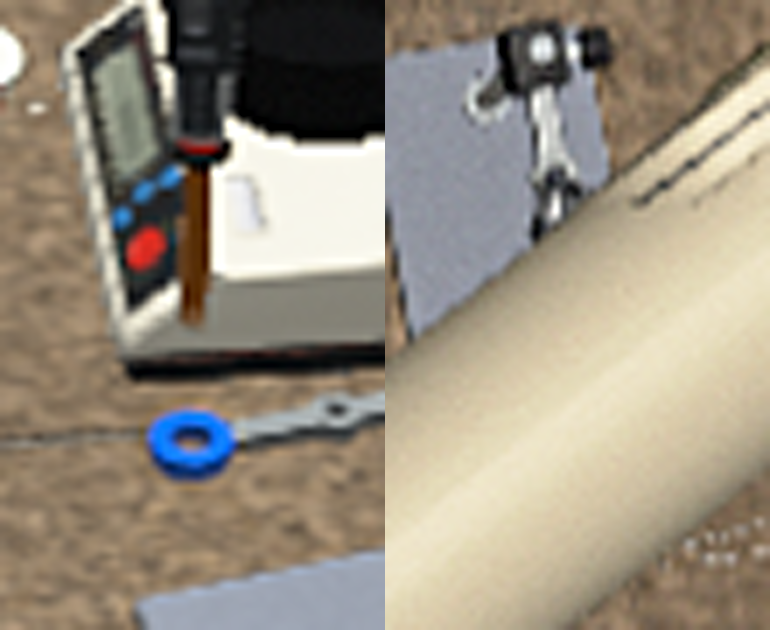

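```bash
cat > fit.py <<'E'
from h import *
import sys
img=cv2.imread(f'pics/side{sys.argv[1]}.png').astype(int)
x0,x1=int(sys.argv[2]),int(sys.argv[3]); r0,r1=int(sys.argv[4]),int(sys.argv[5])
for r in range(r0,r1):
    a=img[r,x0:x1]; w=np.clip((a[:,2]-a[:,0])-35,0,60)*((a[:,2]>60)); 
    print(r, round((w*np.arange(x0,x1)).sum()/max(w.sum(),1),2), w.sum(), [tuple(v.tolist()) for v in a] if len(sys.argv)>6 else '')
E
python3 fit.py 4 288 300 222 255
python3 - <<'E'
from h import *
o=monitor.get_obs()['position']
for z in np.arange(.19,.285,.01): print(z.round(3),proj('side',[o[0],o[1],z]).round(2))
E
```

```text
222 0.0 0 
223 0.0 0 
224 0.0 0 
225 291.95 79 
226 293.3 261 
227 0.0 0 
228 0.0 0 
229 292.0 22 
230 292.85 149 
231 292.69 144 
232 292.78 134 
233 292.79 136 
234 292.83 134 
235 292.74 140 
236 292.34 166 
237 292.47 169 
238 292.04 192 
239 291.38 232 
240 291.32 238 
241 292.46 169 
242 292.44 176 
243 292.42 177 
244 292.45 156 
245 292.45 165 
246 292.35 150 
247 292.11 129 
248 292.08 130 
249 292.05 106 
250 292.05 87 
251 292.55 11 
252 0.0 0 
253 0.0 0 
254 0.0 0 
0.19 [[292.23 253.2 ]]
0.2 [[292.34 250.28]]
0.21 [[292.44 247.33]]
0.22 [[292.55 244.36]]
0.23 [[292.67 241.37]]
0.24 [[292.78 238.36]]
0.25 [[292.89 235.32]]
0.26 [[293.   232.26]]
0.27 [[293.12 229.17]]
0.28 [[293.23 226.06]]
```

send_rows(grip=[255, 255, 255, 255, 255], offset=[[8, -3, 0], [16, -3.3, 0], [24, -3.3, 0], [31, -3.3, 0], [31, -3.3, 0]], twist=[0, 0, 0, 0, 0])

```text
clock: 8.85
position: [0.4976, -0.4308, 0.2621]
ee_rot: [0.087, 0.703, -0.086, 0.701]
ft_force: [-0.4, 0.6, -1.4]
grip_width: 0.202
```

```bash
python3 look.py 5; python3 fit.py 5 288 299 236 262
python3 - <<'E'
from h import *
o=monitor.get_obs()['position']
for z in np.arange(.16,.255,.015): print(z.round(3),proj('side',[o[0],o[1],z]).round(2))
E
```

```text
t 8.85 tcp [ 0.4976 -0.4308  0.2621] F [-0.43  0.63 -1.39] w 0.20235213407641364 toolyaxis [0.243 0.97  0.001] xaxis [-0.002   0.0018 -1.    ]
offset mm [-7.9  1.   0.7]
[ 0.03  0.52  0.91  1.35 -0.4   1.47  2.25]
236 291.88 200 
237 292.4 124 
238 288.0 20 
239 288.0 60 
240 291.06 200 
241 292.34 185 
242 291.9 136 
243 291.83 139 
244 291.93 133 
245 292.01 136 
246 292.09 128 
247 292.11 131 
248 292.11 133 
249 292.06 138 
250 292.05 143 
251 292.05 148 
252 292.05 146 
253 292.04 148 
254 292.04 147 
255 292.09 153 
256 292.04 166 
257 291.91 174 
258 291.55 184 
259 291.59 147 
260 292.73 188 
261 293.08 113 
0.16 [[291.72 262.76]]
0.175 [[291.87 258.46]]
0.19 [[292.03 254.11]]
0.205 [[292.2  249.72]]
0.22 [[292.36 245.27]]
0.235 [[292.53 240.77]]
0.25 [[292.69 236.21]]
```

View pics/zz5.png

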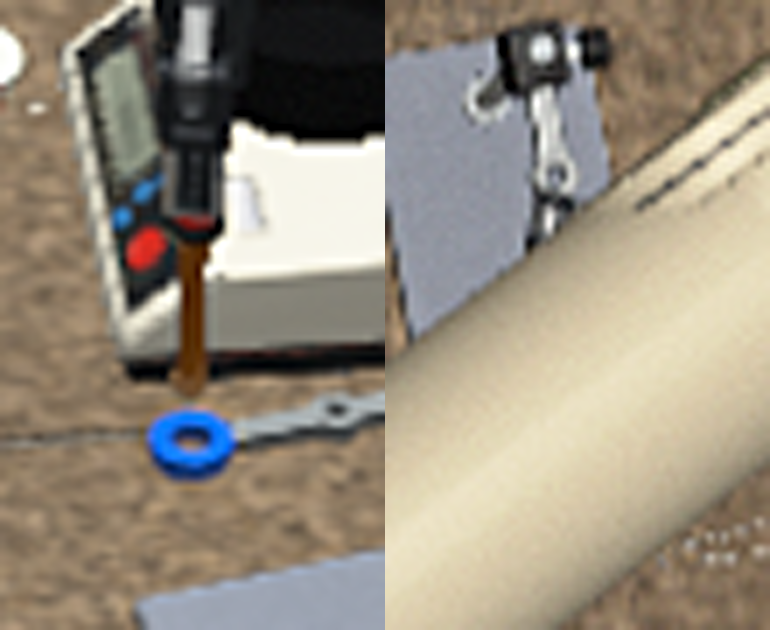

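send_rows(grip=[255, 255, 255, 255, 255], offset=[[0, 0.9, 1], [3, 0.9, 1], [6, 0.9, 1], [9, 0.9, 1], [10, 0.9, 1]], twist=[0, 0, 0, 0, 0])

```text
clock: 9.37
position: [0.4991, -0.4306, 0.2536]
ee_rot: [0.087, 0.702, -0.087, 0.702]
ft_force: [-0.6, -0.1, -0.4]
grip_width: 0.203
```

```bash
python3 look.py 6
python3 - <<'E'
from h import *
o=monitor.get_obs()['position']
print(o,proj('side',[[o[0],o[1],o[2]-.1],[.4987,-.43,.145]]))
E
```

```text
t 9.3667 tcp [ 0.4991 -0.4306  0.2536] F [-0.57 -0.14 -0.42] w 0.2028585024291067 toolyaxis [0.243 0.97  0.   ] xaxis [-5.e-04  5.e-04 -1.e+00]
offset mm [-16.4   0.5  -0.7]
[ 0.03  0.52  0.91  1.36 -0.41  1.45  2.25]
[ 0.49905371 -0.43069581  0.25392022] [[292.02612505 264.32993625]
 [291.76537292 266.70241547]]
```

View pics/zz6.png

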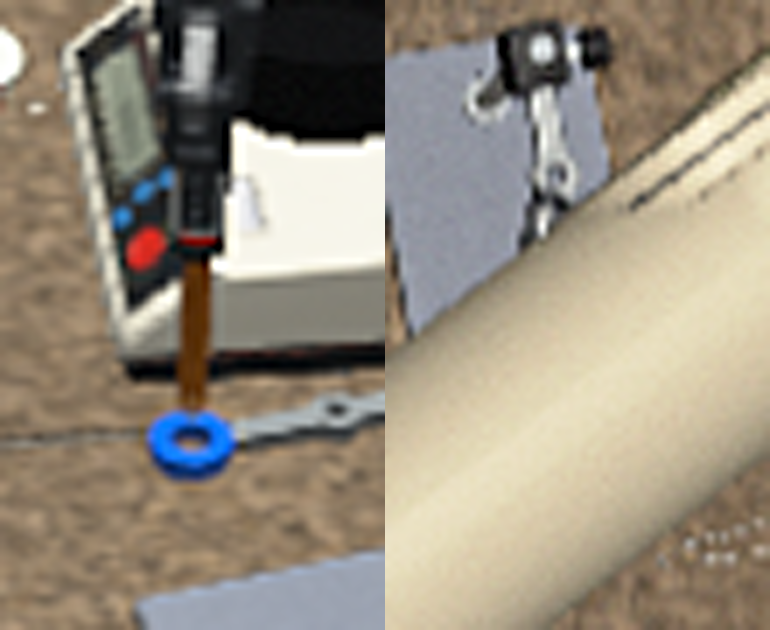

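Run:
```python
from h import *
p,d=viewer.camera('side'); np.save('d.npy',d)
print(monitor.get_obs()['position'])
m=viewer.camera_model('side');R=np.array(m['R']);t=np.array(m['t'])
def bp(u,v):
    q=cv2.undistortPoints(np.array([[[u,v]]],float),m['camera_matrix'],m['distortion'])[0,0]
    return R.T@(np.array([q[0],q[1],1])*d[v,u]-t)
for v in range(232,274):
    print(v,[(u,tuple(p[v,u].tolist()),tuple((bp(u,v)*1000).round(0).astype(int).tolist())) for u in (291,292,293)])
```

```text
[ 0.49910899 -0.43078184  0.25417391]
232 [(291, (17, 16, 14), (490, -450, 277)), (292, (27, 24, 23), (492, -449, 277)), (293, (29, 28, 26), (494, -452, 279))]
233 [(291, (18, 18, 16), (489, -452, 276)), (292, (39, 36, 32), (493, -446, 272)), (293, (39, 36, 34), (494, -456, 279))]
234 [(291, (18, 16, 14), (490, -448, 270)), (292, (30, 28, 25), (492, -454, 274)), (293, (31, 29, 27), (495, -451, 271))]
235 [(291, (19, 17, 16), (489, -452, 270)), (292, (52, 48, 45), (492, -451, 269)), (293, (52, 47, 44), (495, -452, 269))]
236 [(291, (22, 21, 16), (489, -452, 267)), (292, (37, 34, 28), (492, -451, 265)), (293, (41, 35, 33), (495, -450, 265))]
237 [(291, (47, 46, 53), (490, -448, 260)), (292, (41, 40, 48), (492, -452, 263)), (293, (48, 48, 45), (495, -452, 262))]
238 [(291, (79, 81, 115), (490, -448, 257)), (292, (79, 82, 120), (493, -448, 257)), (293, (94, 96, 116), (496, -446, 255))]
239 [(291, (11, 15, 105), (493, -435, 244)), (292, (1, 5, 127), (495, -440, 248)), (293, (0, 2, 127), (498, -439, 246))]
240 [(291, (31, 29, 16), (492, -439, 244)), (292, (29, 28, 29), (495, -439, 244)), (
[... 3373 characters left out ...]
94, 116, 136), (531, -263, 2)), (293, (106, 102, 106), (534, -261, 0))]
269 [(291, (221, 136, 109), (527, -268, 2)), (292, (202, 137, 120), (531, -261, -5)), (293, (217, 134, 100), (501, -439, 144))]
270 [(291, (255, 121, 10), (495, -443, 144)), (292, (255, 124, 12), (497, -446, 147)), (293, (255, 125, 15), (500, -444, 145))]
271 [(291, (158, 75, 21), (494, -448, 145)), (292, (198, 94, 31), (497, -445, 142)), (293, (194, 91, 28), (499, -447, 143))]
272 [(291, (105, 47, 13), (493, -451, 144)), (292, (105, 44, 3), (496, -448, 141)), (293, (108, 45, 5), (500, -447, 140))]
273 [(291, (102, 78, 77), (494, -446, 136)), (292, (104, 72, 71), (497, -448, 138)), (293, (106, 74, 72), (500, -445, 135))]
```

send_rows(grip=[255, 255, 255, 255, 255], offset=[[3, 0.3, 0], [6, 0.3, 0], [9, 0.3, 0], [12, 0.3, 0], [15, 0.3, 0]], twist=[0, 0, 0, 0, 0])

```text
clock: 9.93
position: [0.4992, -0.4304, 0.2388]
ee_rot: [0.087, 0.702, -0.087, 0.702]
ft_force: [-0.4, -0.3, -1.0]
grip_width: 0.201
```

```bash
python3 look.py 7
```

```text
t 9.9333 tcp [ 0.4992 -0.4304  0.2388] F [-0.43 -0.27 -0.99] w 0.20051383297155845 toolyaxis [0.243 0.97  0.   ] xaxis [-2.e-04  2.e-04 -1.e+00]
offset mm [-31.2   0.3  -0.8]
[ 0.03  0.53  0.9   1.39 -0.41  1.42  2.25]
```

View pics/zz7.png

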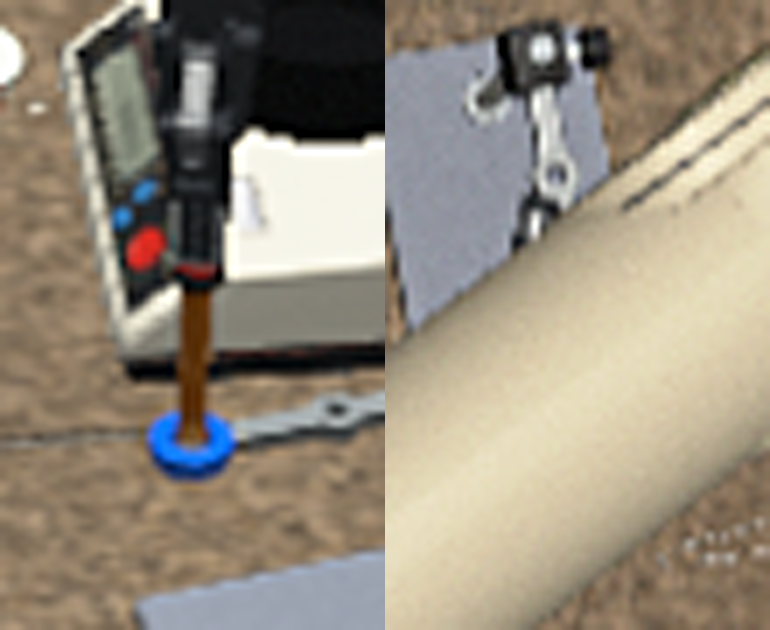

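send_rows(grip=[255, 255, 255, 255, 255], offset=[[3, 0, -0.3], [7, 0, -0.3], [11, 0, -0.3], [15, 0, -0.3], [19, 0, -0.3]], twist=[0, 0, 0, 0, 0])

```text
clock: 10.45
position: [0.4989, -0.4303, 0.2197]
ee_rot: [0.087, 0.702, -0.087, 0.702]
ft_force: [-0.3, -0.0, -0.9]
grip_width: 0.204
```

```bash
python3 look.py 8
```

```text
t 10.45 tcp [ 0.4989 -0.4303  0.2197] F [-0.33 -0.01 -0.94] w 0.20376087884168514 toolyaxis [0.243 0.97  0.   ] xaxis [-2.e-04  2.e-04 -1.e+00]
offset mm [-50.3   0.2  -0.5]
[ 0.03  0.54  0.9   1.42 -0.42  1.39  2.26]
```

View pics/zz8.png

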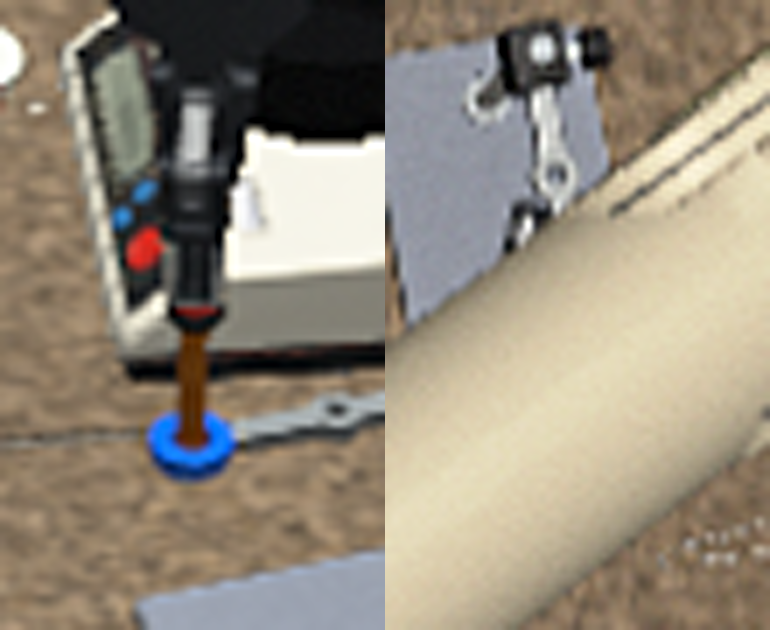

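send_rows(grip=[255, 255, 255, 255, 255], offset=[[5, 0, 0], [10, 0, 0], [15, 0, 0], [20, 0, 0], [25, 0, 0]], twist=[0, 0, 0, 0, 0])

```text
clock: 10.97
position: [0.4989, -0.4303, 0.1946]
ee_rot: [0.087, 0.702, -0.087, 0.702]
ft_force: [0.1, -0.6, -0.4]
grip_width: 0.202
```

send_rows(grip=[255, 255, 255, 255, 255], offset=[[5, 0, 0], [10, 0, 0], [15, 0, 0], [20, 0, 0], [24, 0, 0]], twist=[0, 0, 0, 0, 0])

```text
clock: 11.38
position: [0.4989, -0.4303, 0.1706]
ee_rot: [0.087, 0.702, -0.087, 0.702]
ft_force: [1.4, 0.5, -0.2]
grip_width: 0.199
```

```bash
python3 look.py 9
```

```text
t 11.3833 tcp [ 0.4989 -0.4303  0.1706] F [ 1.43  0.49 -0.2 ] w 0.1994533503346137 toolyaxis [0.243 0.97  0.   ] xaxis [-2.e-04  3.e-04 -1.e+00]
offset mm [-99.4   0.2  -0.5]
[ 0.04  0.57  0.88  1.48 -0.45  1.3   2.28]
```

View pics/zz9.png

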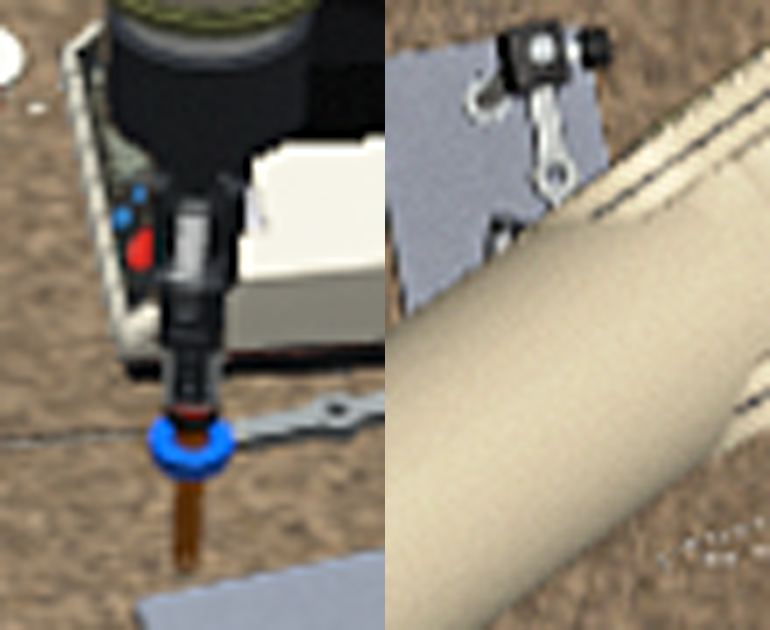

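send_rows(grip=[255, 255, 255, 255, 255], offset=[[2, 0, 0], [4, 0, 0], [6, 0, 0], [7, 0, 0], [7, 0, 0]], twist=[0, 0, 0, 0, 0])

```text
clock: 11.9
position: [0.4989, -0.4304, 0.164]
ee_rot: [0.087, 0.702, -0.087, 0.702]
ft_force: [-0.4, -0.3, -0.7]
grip_width: 0.202
```

send_rows(grip=[255, 255, 255, 255, 255], offset=[[0.5, 0, 0], [1, 0, 0], [1.5, 0, 0], [1.5, 0, 0], [1.5, 0, 0]], twist=[0, 0, 0, 0, 0])

```text
clock: 12.32
position: [0.499, -0.4304, 0.1628]
ee_rot: [0.087, 0.702, -0.087, 0.702]
ft_force: [-0.5, 0.4, -0.6]
grip_width: 0.203
```

send_rows(grip=[255, 255, 255, 255, 255], offset=[[0.3, 0, 0], [0.6, 0, 0], [1, 0, 0], [1, 0, 0], [1, 0, 0]], twist=[0, 0, 0, 0, 0])

```text
clock: 12.73
position: [0.4989, -0.4304, 0.1617]
ee_rot: [0.087, 0.702, -0.087, 0.702]
ft_force: [0.1, -0.1, -0.6]
grip_width: 0.2
```

send_rows(grip=[255, 255, 255, 255, 255], offset=[[0.3, 0, 0], [0.6, 0, 0], [0.8, 0, 0], [0.8, 0, 0], [0.8, 0, 0]], twist=[0, 0, 0, 0, 0])

```text
clock: 13.15
position: [0.4989, -0.4304, 0.1609]
ee_rot: [0.087, 0.702, -0.087, 0.702]
ft_force: [0.8, 0.3, -1.2]
grip_width: 0.201
```

send_rows(grip=[255, 255, 255, 255, 255], offset=[[0.2, 0, 0], [0.4, 0, 0], [0.6, 0, 0], [0.6, 0, 0], [0.6, 0, 0]], twist=[0, 0, 0, 0, 0])

```text
clock: 13.57
position: [0.499, -0.4305, 0.1608]
ee_rot: [0.087, 0.702, -0.087, 0.702]
ft_force: [-1.0, 1.1, 6.4]
grip_width: 0.202
```

send_rows(grip=[255, 255, 255, 255, 255], offset=[[0.2, 0, 0], [0.4, 0, 0], [0.6, 0, 0], [0.6, 0, 0], [0.6, 0, 0]], twist=[0, 0, 0, 0, 0])

```text
clock: 13.98
position: [0.499, -0.4305, 0.1608]
ee_rot: [0.087, 0.701, -0.087, 0.702]
ft_force: [-2.8, 3.5, 9.4]
grip_width: 0.204
```

send_rows(grip=[255, 255, 255, 255, 255], offset=[[-0.5, 0, 0], [-0.8, 0, 0], [-0.8, 0, 0], [-0.8, 0, 0], [-0.8, 0, 0]], twist=[0, 0, 0, 0, 0], newtons=20)

```text
clock: 14.4
position: [0.499, -0.4304, 0.1608]
ee_rot: [0.087, 0.702, -0.087, 0.702]
ft_force: [-1.4, 1.5, 5.7]
grip_width: 0.202
```

```bash
python3 look.py 10
```

```text
t 14.4 tcp [ 0.499  -0.4304  0.1608] F [-1.4   1.45  5.67] w 0.2022929196831684 toolyaxis [0.243 0.97  0.   ] xaxis [ 3.e-04  1.e-04 -1.e+00]
offset mm [-109.2    0.3   -0.6]
[ 0.04  0.58  0.87  1.49 -0.45  1.28  2.28]
```

View pics/zz10.png

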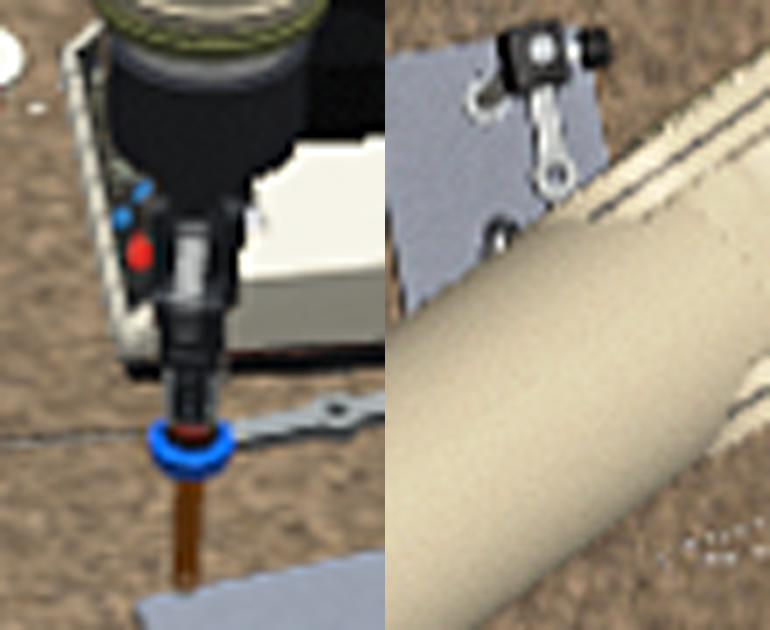

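Collar sits on the ring (zoom 190,435), with the stem hanging below it, and a light contact force remains. Opening now.

send_rows(grip=[190, 180, 170, 160, 150], offset=[[0, 0, 0], [0, 0, 0], [0, 0, 0], [0, 0, 0], [0, 0, 0]], twist=[0, 0, 0, 0, 0])

```text
clock: 14.92
position: [0.4989, -0.4304, 0.1604]
ee_rot: [0.087, 0.702, -0.087, 0.702]
ft_force: [-0.2, -0.9, -0.2]
grip_width: 0.413
```

send_rows(grip=[120, 100, 80, 70, 70], offset=[[0, 0, 0], [0, 0, 0], [0, 0, 0], [0, 0, 0], [0, 0, 0]], twist=[0, 0, 0, 0, 0])

```text
clock: 15.33
position: [0.4989, -0.4304, 0.1605]
ee_rot: [0.087, 0.702, -0.087, 0.702]
ft_force: [-0.4, 0.7, 0.8]
grip_width: 0.726
```

send_rows(grip=[70, 70, 70, 70, 70], offset=[[-6, 0, 0], [-14, 0, 0], [-24, 0, 0], [-34, 0, 0], [-44, 0, 0]], twist=[0, 0, 0, 0, 0])

```text
clock: 15.75
position: [0.4991, -0.4307, 0.2062]
ee_rot: [0.087, 0.701, -0.087, 0.702]
ft_force: [-0.6, 0.6, -0.6]
grip_width: 0.727
```

send_rows(grip=[70, 70, 70, 70, 70], offset=[[-20, 0, 0], [-40, 0, 0], [-60, 0, 0], [-80, 0, 0], [-90, 0, 0]], twist=[0, 0, 0, 0, 0])

```text
clock: 16.17
position: [0.4992, -0.4311, 0.2981]
ee_rot: [0.086, 0.701, -0.087, 0.703]
ft_force: [0.1, -0.9, 0.3]
grip_width: 0.725
```

send_rows(grip=[70, 70, 70, 70, 70], offset=[[0, 25, 0], [0, 55, 0], [0, 85, 0], [0, 115, 0], [0, 130, 0]], twist=[0, 0, 0, 0, 0])

```text
clock: 16.58
position: [0.5321, -0.3004, 0.2946]
ee_rot: [0.086, 0.702, -0.085, 0.702]
ft_force: [-0.1, 1.0, -0.6]
grip_width: 0.73
```

```bash
python3 look.py 11
```

```text
t 16.5833 tcp [ 0.5321 -0.3004  0.2946] F [-0.06  1.03 -0.56] w 0.7296559169296117 toolyaxis [0.24  0.971 0.002] xaxis [ 4.0e-04  1.7e-03 -1.0e+00]
offset mm [  24.3 -133.9   -1.6]
[-0.26  0.37  0.94  1.44 -0.3   1.48  2.  ]
```

View pics/zz11.png

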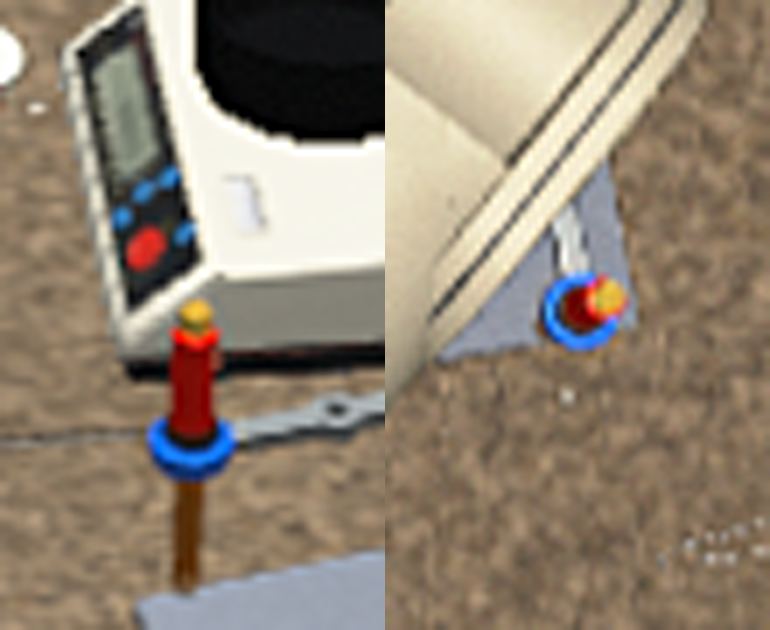

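View pics/top11.png

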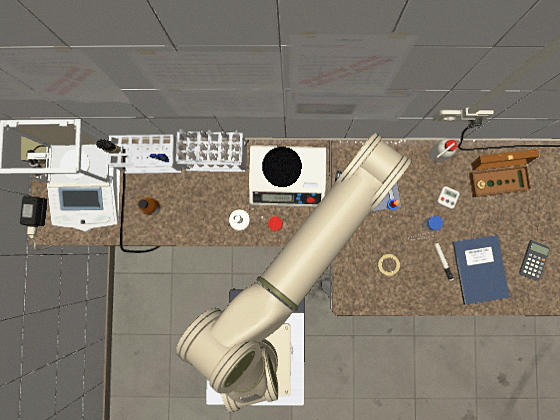

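View pics/side11.png

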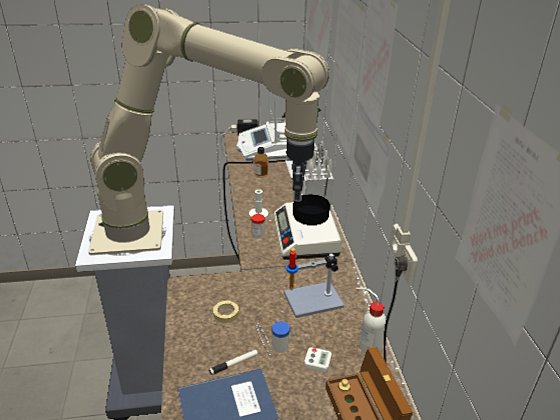

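send_rows(grip=[70, 70, 70, 70, 70], offset=[[0, 0, 0], [0, 0, 0], [0, 0, 0], [0, 0, 0], [0, 0, 0]], twist=[0, 0, 0, 0, 0])

```text
clock: 17.1
position: [0.5301, -0.3053, 0.2945]
ee_rot: [0.087, 0.702, -0.087, 0.702]
ft_force: [-0.8, 0.3, -0.4]
grip_width: 0.724
```

Run:
```python
from h import *
print(proj('side',[[.4988,-.4303,.208],[.4988,-.4303,.06]]),proj('top',[.4988,-.4303,.208]))
print('obs gold side',265+197/7-.5,205+303/7-.5,'tip',265+186/7-.5,205+588/7-.5,'top',365+(605-385)/7-.5,160+298/7-.5)
a=cv2.imread('pics/top0.png');p,_=viewer.camera('top')
d=cv2.absdiff(a,p).max(2)
for n,(x,y) in dict(red=(275,223),blue=(435,223),amber=(149,206)).items(): print(n,d[y-12:y+12,x-12:x+12].max())
print(monitor.get_obs()['ft_force'],manip.hand_in())
```

```text
[[292.49382043 248.59356377]
 [290.9565313  289.96705071]] [[396.90473819 202.0879938 ]]
obs gold side 292.64285714285717 247.78571428571428 tip 291.07142857142856 288.5 top 395.92857142857144 202.07142857142856
red 20
blue 17
amber 27
the job is handed in; nothing more can be done
[-0.47613954 -0.94543566 -0.32607782] None
```

The pH electrode now hangs upright in the large blue eyelet with its collar on the ring, and I've handed the job in at about 17 s of the 48 s allowed.

- **How it went:** I gripped the electrode by its red head at 30 N and lifted it straight out of the rest. I checked its alignment over the eyelet, then lowered it in small steps while still holding it. The collar touched at the expected height, with contact forces peaking near 10 N. I eased off to about 6 N, opened the gripper, rose clear and moved aside.
- **Electrode position:** in the last pictures the head and glass tip sit within about 1.5 pixels (roughly 5 mm) of where a seated electrode should appear. The glass tip showed 1.5 rows higher than predicted. It had read about that much high in earlier pictures too, so I don't take it as poor seating.
- **Bystanders:** the areas of the top picture around both jars and the amber bottle showed only small pixel changes from the start (27 of 255 at most), so I take them not to have moved. The arm was clear of everything, with wrist force about 1 N, which is noise level.
- **Limitation:** the arm blocked the top camera during the insertion. I checked that part with the side camera, its depth image and the force readings.

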